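Close the larger instrument housing by pressing its raised rivet pins home

TASK

The cover of the larger of the two grey instrument housings is held by four black plastic push rivets, and two of them still have their centre pins standing up. Push those two pins fully down so that they sit flush in their rivets like the other two. Leave the raised pin on the smaller housing up: that cover still has to come off.

Things in the scene. Friction and masses are not known exactly. Their poses are not given: they have to be found in the camera images.
- large_housing: the larger housing, a grey sheet-metal box with a grey cover plate, 130 (x) by 170 (y) by 60 mm high, fixed to the worktop; origin at the centre of its underside, z up. Four black push rivets stand on the cover at x = +-45, y = +-65 mm of its own frame; which two have raised pins differs from start to start. A small loose black rubber stopper (22 mm wide, 21 mm tall), not a rivet, stands near the middle of the cover
- pin_a (a joint): how far the first raised centre pin of the larger housing has been pushed down, in m: 0 is fully up, 0.012 is fully home, with its head in the rivet's collar. The pin slides straight down against about 5 N of friction, stays where it is left, and has a hard stop at 0.012
- pin_a_top (a point): centre of the top of that pin's head, and moves with it. The head is a black disc 14 mm across on an 8 mm stem, in a fixed collar 26 mm across and 3 mm high on the cover. With the pin fully up this point is 16 mm above the cover (76 mm above the worktop), fully home 4 mm above the cover (64 mm above the worktop), 1 mm over the collar's rim
- pin_b (a joint): the same for the second raised pin of the larger housing: 0 fully up, 0.012 fully home, same friction and stop
- pin_b_top (a point): centre of the top of the second raised pin's head, as for the first
- pin_small (a joint): the same for the raised pin on the smaller housing, a like grey box 100 by 100 by 40 mm beside the larger one, with two such rivets on its cover: 0 is fully up (its top 56 mm above the worktop), 0.012 fully home. This pin must stay up

How it is judged:
By the outcome, as a careful person would: the job done as asked, in the order asked, and still so for the second after the job is handed in, with the robot touching nothing.
It also fails if it takes over 32 s, if anything falls off the work surface, if the arm or the gripper's body presses on something with over 40 N, if the wrist force passes 120 N, or if a joint passes its speed limit or range.

ROBOT

A 6-joint arm with a two-finger parallel gripper is mounted at the origin on a cart in front of the work surface, level with it; the furniture and walls round the work are solid. World frame = base frame: x ahead of the robot, y to its left, z up, the work surface at z = 0. Lengths are in m, angles in rad, forces in N, time in s.
With the tool pointing down it reaches from about 0.35 to 0.775 m from the base axis. Payload 7.3 kg.
Tool frame: the origin (TCP) lies where the fingers leave the gripper's body, on its centre line; the fingertips stand r.finger_overhang ahead of it and the grasp point (between the pads) lies 47 mm ahead of it (r.finger_overhang is the distance from the TCP to the fingertips, in m); z points along the fingers, y is the line along which they close (so a half turn about z gives the same grasp; the last joint's range is limited). The gripper opens to 92 mm and grips with 3 to 60 N. Pads are 19 mm wide; open, the fingers measure 130 mm over their backs; the gripper's body (75 mm by 190 mm) begins 47 mm behind the grasp point.
Start: joints at [-1.325, 0.342, 1.524, -0, 1.275, -0.146], TCP at [0.2, -0.485, 0.292] pointing down, gripper open.
Joint ranges: [-2.53, 2.53], [-0.77, 2.02], [0.04, 2.7], [-1, 4.14], [0.28, 2.66], [-3.11, 3.11]. Speed limits (rad/s): [2.57, 2.57, 3.14, 3.14, 3.14, 3.14].

INTERFACE

Orientations are given as [roll, pitch, yaw] about the fixed x, y, z axes, in that order (R = Rz(yaw) Ry(pitch) Rx(roll)).
In Python, from rig import r, telemetry, vision, finder gives the robot as it stands. Calls block until the motion is done:
- r.reach(position, orientation): joint-space move of the TCP to a pose.
- r.servo_line(position, velocity=0.15, ori=None): straight line of the TCP; ori=None keeps the orientation; velocity is the mean speed in m/s.
- r.goto_joints(angles): joint-space move.
- r.ungrasp() and r.grasp(): open the fingers fully, or close them until they stop; the grip force is fixed at half the most.
- r.dwell(seconds).
- r.ik(position, orientation): joint angles nearest the present ones, or None.
- telemetry.get_obs(): the state.
- vision.capture(name): name is "scene" or "top" or "wrist"; returns (picture, depth): 420x560x3 uint8, red, green, blue; 420x560 float32, m along the optical axis (not along the pixel's ray), 0 where there is no reading.
- vision.camera_info(name): a dict with "intrinsics" (3x3 intrinsics, pixels), "dist" ([k1, k2, p1, p2, k3] as OpenCV has them; the pictures are not rectified), "R" (3x3) and "t" (3): a world point X has camera coordinates R X + t; the wrist camera has in their place "tool_from_camera" (4x4, takes a point from camera to tool coordinates, whose origin is the TCP and whose axes are the flange's). Camera axes: x right, y down, z forward; pixel columns grow to the right and rows downward; lengths in m; the calibration is good to about 2 mm. A picture is of the moment at which its call begins: read the wrist's pose just before it. camera_info takes no time and is no camera call.
A pose or a line that the arm cannot do raises r.MotionError and nothing moves.
- r.hand_in(): hands the job in; it is judged then, once.
Trained networks look in the newest picture that a camera, given by its name, has taken for a name from the list of things; names that differ only in an ending like _2 or _b are one class to them, and where a whole thing is asked for, a point or a joint stands for the part that bears it (a point fixed in the world has none). Each returns a list of dicts, best first, with "conf" (0 to 1); they miss things now and then, are a little off and sometimes report something else, mostly with a low value. They report only what shows in the picture. A call takes as long as a camera call.
- finder.silhouettes(name, camera): "region" (420x560 bool, what is visible of it) and "rect" ([left, top, right, bottom] in pixels, round what is visible of it).
The state is a dict: "clock": time; "joint_positions": joint angles; "joint_velocities": joint speeds; "joint_efforts": joint torques, N m; "eef_pos": TCP position; "orientation": TCP orientation; "contact_force": force on the tool from outside, world axes, zero at the start; "torque": the same for the moment, N m; "finger_gap": finger opening in m; "finger_force": force on a finger pad.
Only numpy, scipy, OpenCV 4.12 (cv2) and the standard library are available. Lean on these libraries where they do the work, as an engineer would, in place of code of your own. Each camera call takes 0.05 s, during which the arm holds its last target. There are 200 camera calls.

## Working session

There is one attempt and no reset: what is moved stays moved. The work goes in short steps, each a Python script; the robot and the scene stay as the last script left them, time stands still between calls to the robot, and variables do not carry over. Pictures are saved under pics/ and viewed, at most 10 in all, crops included, and the job is handed in when it is done.

```bash
mkdir -p pics; ls
python3 - <<'E'
from rig import r, telemetry, vision, finder
import cv2, numpy as np
for n in ("scene","top"):
    p,d=vision.capture(n); cv2.imwrite(f"pics/{n}0.png",p[:,:,::-1]); np.save(f"pics/{n}_d.npy",d)
    for t in ("pin_a_top","pin_small","large_housing"):
        for o in finder.silhouettes(t,n): print(n,t,round(o["conf"],2),o["rect"])
    i=vision.camera_info(n); print(i)
print(vision.camera_info("wrist")); print(r.finger_overhang, telemetry.get_obs())
E
```

```text
pics
scene pin_small 0.62 [350.4, 209.5, 354.9, 217.3]
scene large_housing 0.91 [115.5, 226.1, 265.0, 339.6]
{'intrinsics': array([[522.26350543,   0.        , 280.53140618],
       [  0.        , 522.26350543, 210.57928844],
       [  0.        ,   0.        ,   1.        ]]), 'dist': array([0.05156273, 0.        , 0.        , 0.        , 0.        ]), 'R': array([[-0.62560655, -0.78012594, -0.00446844],
       [-0.35977716,  0.29358901, -0.88564434],
       [ 0.692226  , -0.55245725, -0.4643427 ]]), 't': array([0.41729518, 0.22400467, 0.5903241 ])}
top pin_a_top 0.54 [219.6, 195.2, 229.6, 203.6]
top pin_small 0.75 [222.9, 194.5, 233.7, 198.7]
top pin_small 0.57 [356.9, 239.5, 364.2, 247.7]
{'intrinsics': array([[484.3692272 ,   0.        , 283.20684581],
       [  0.        , 484.3692272 , 207.42076592],
       [  0.        ,   0.        ,   1.        ]]), 'dist': array([-0.05994935,  0.        ,  0.        ,  0.        ,  0.        ]), 'R': array([[ 0.02937631, -0.99897747,  0.03436646],
       [-0.98076337, -0.03544428, -0.19195551],
       [ 0.19297733, -0.02806643, -0.98080173]
[... 680 characters left out ...]
0.4, 'joint_positions': array([-1.32497964e+00,  3.42126025e-01,  1.52421483e+00,  6.10929137e-07,
        1.27540847e+00, -1.45975464e-01]), 'joint_velocities': array([-0.00018735, -0.00289378,  0.00042783, -0.00019892,  0.00130807,
       -0.00070551]), 'joint_efforts': array([-7.45390535e-04, -4.30715060e+01, -2.44195050e+01,  7.16752117e-02,
        5.02270705e-02, -3.68079088e-05]), 'eef_pos': array([ 0.20049484, -0.485179  ,  0.29213491]), 'orientation': array([-3.14143774e+00, -2.33665225e-05,  3.91791973e-01]), 'contact_force': array([-0.11565689,  0.75895571,  0.6436722 ]), 'torque': array([0.01091042, 0.0288425 , 0.01008168]), 'finger_force': 0.0, 'finger_gap': 0.09198250586028986}
```

View pics/top0.png

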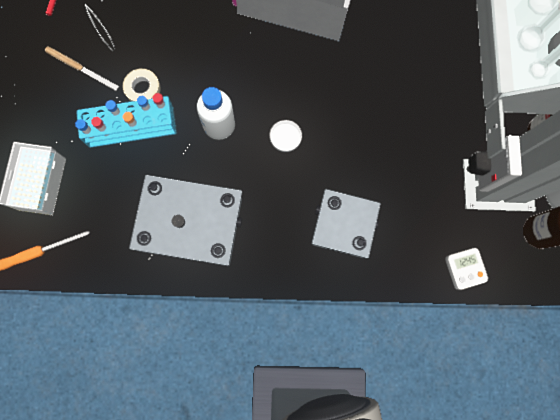

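View pics/scene0.png

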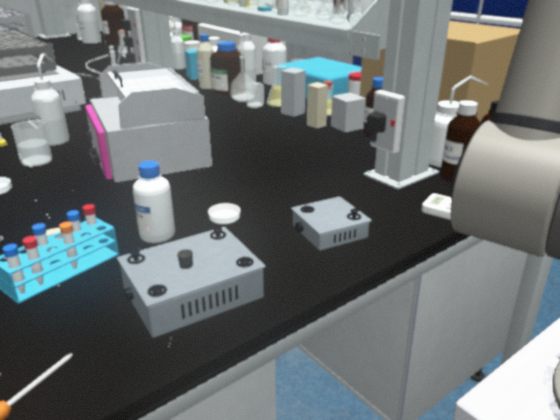

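The top view shows the large housing with rivets near (154,188), (228,200), (218,251) and (144,238), and the stopper at (179,221). The small housing's rivets are at (335,203) and (359,243). The scene view shows the same layout. I'll fit the cover pose from depth and zoom in on the rivets.

```bash
cat > h.py <<'E'
from rig import r, telemetry, vision, finder
import cv2, numpy as np
def world(cam,d,pose=None):
    "per-pixel world points (420,560,3); pose=(R,p) of tool for the wrist camera"
    i=vision.camera_info(cam); v,u=np.mgrid[:420,:560].astype(float)
    n=cv2.undistortPoints(np.stack([u,v],-1).reshape(-1,1,2),i["intrinsics"],i["dist"]).reshape(420,560,2)
    X=np.dstack([n,np.ones((420,560))])*d[...,None]
    if pose is None: return (X-i["t"])@i["R"]
    T=i["tool_from_camera"]; X=X@T[:3,:3].T+T[:3,3]
    return X@pose[0].T+pose[1]
def fit(W,lo,hi,near):
    "minAreaRect of the plate in height band near xy"
    m=(W[...,2]>lo)&(W[...,2]<hi)&(np.hypot(W[...,0]-near[0],W[...,1]-near[1])<.13)
    return cv2.minAreaRect((W[m][:,:2]*1000).astype(np.float32))
E
python3 - <<'E'
from h import *
W=world("top",np.load("pics/top_d.npy"))
for n,(u,v) in dict(stop=(179,221),r0=(154,188),r1=(228,200),r2=(218,251),r3=(144,238),s0=(335,203),s1=(359,243),cov=(190,205)).items():
    p=W[v-7:v+8,u-7:u+8].reshape(-1,3); print(n,W[v,u].round(3),"z pct",np.percentile(p[:,2],[5,50,90,97,99.5]).round(4))
print(fit(W,.052,.068,W[215,190]),fit(W,.032,.048,W[223,347]))
a=cv2.imread("pics/top0.png")[165:275,120:250]; b=cv2.imread("pics/scene0.png")[185:310,110:270]; c=cv2.imread("pics/scene0.png")[185:255,285:375]
a=cv2.resize(a,(390,330),interpolation=2);b=cv2.resize(b,(400,312),interpolation=2);c=cv2.resize(c,(360,280),interpolation=2)
o=np.zeros((600,800,3),np.uint8);o[:330,:390]=a;o[:312,395:795]=b;o[318:598,400:760]=c
s=cv2.resize(cv2.imread("pics/top0.png")[185:265,305:390],(340,262),interpolation=2) if 0 else cv2.resize(cv2.imread("pics/top0.png")[185:265,305:390],(280,264),interpolation=2)
o[332:596,:280]=s
cv2.imwrite("pics/crop.png",o)
E
```

```text
stop [0.507 0.301 0.079] z pct [0.0579 0.0787 0.0821 0.083  0.0848]
r0 [0.564 0.348 0.076] z pct [0.0583 0.062  0.0748 0.0759 0.0764]
r1 [0.547 0.219 0.073] z pct [0.0589 0.0621 0.0727 0.0742 0.7983]
r2 [0.459 0.233 0.063] z pct [0.0585 0.062  0.0647 0.0656 0.0678]
r3 [0.477 0.362 0.064] z pct [0.0586 0.0619 0.0646 0.0657 0.0677]
s0 [0.555 0.029 0.045] z pct [0.0379 0.0416 0.0444 0.0457 0.0469]
s1 [ 0.482 -0.012  0.055] z pct [0.0381 0.0419 0.0542 0.0561 0.057 ]
cov [0.539 0.287 0.06 ] z pct [0.0581 0.0599 0.0618 0.063  0.7971]
((514.009765625, 292.6202392578125), (175.31639099121094, 134.87864685058594), 82.70214080810547) ((520.5337524414062, 7.064422607421875), (104.41062927246094, 104.9004898071289), 77.3666000366211)
```

View pics/crop.png

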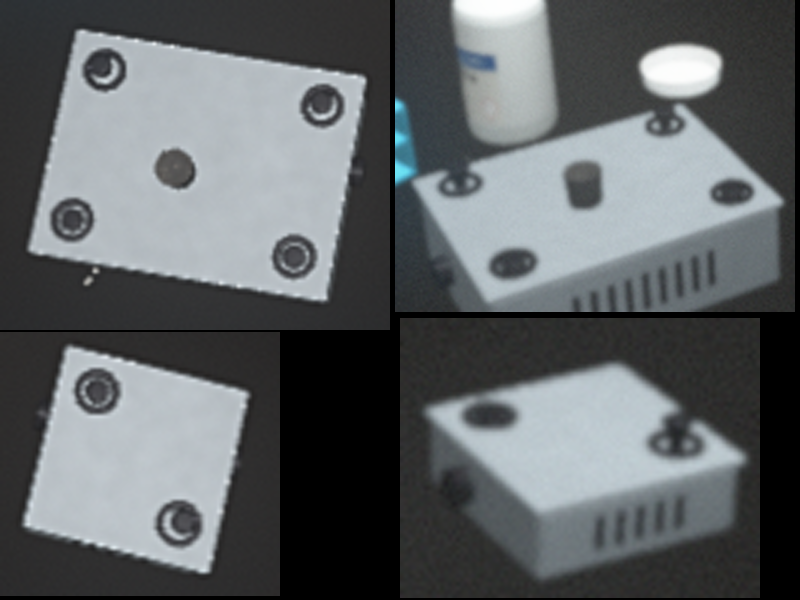

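Raised pins: r0 at (154,188) and r1 at (228,200), with tops near 75 mm. r2 and r3 are flush, and the raised pin on the small housing is s1. Next I'll check the obstacles before sweeping across.

Run:
```python
from h import *
W=world("top",np.load("pics/top_d.npy"))
for n,(v0,v1,u0,u1) in dict(bottle=(85,142,195,237),cap=(118,153,268,303),rack=(90,148,72,178),post=(110,210,462,530),box=(0,40,235,352)).items():
    p=W[v0:v1,u0:u1].reshape(-1,3); p=p[(p[:,2]>.02)&(p[:,2]<.7)]; print(n,np.percentile(p,1,0).round(3),np.percentile(p,99,0).round(3),"min radius",np.percentile(np.hypot(p[:,0],p[:,1]),1).round(3))
for p,y in (((.567,.351,.18),3.014),((.55,.222,.18),3.014),((.535,.29,.3),3.014)): print(r.ik(p,[np.pi,0,y]))
```

```text
bottle [0.681 0.221 0.022] [0.73  0.279 0.139] min radius 0.723Traceback (most recent call last):
  File "<stdin>", line 4, in <module>
    return _quantile_unchecked(
        a, q, axis, out, overwrite_input, method, keepdims, weights)
    return _ureduce(a,
                    func=_quantile_ureduce_func,
    ...<5 lines>...
                    overwrite_input=overwrite_input,
                    method=method)
    r = func(a, **kwargs)
    result = _quantile(arr,
                       quantiles=q,
    ...<2 lines>...
                       out=out,
                       weights=wgt)
    slices_having_nans = np.isnan(arr[-1, ...])
                                  ~~~^^^^^^^^^
IndexError: index -1 is out of bounds for axis 0 with size 0
```

Only the bottle printed, and it clears at x ≥ 0.68. The post to the right, around (0.55,-0.22), is close to the sweep, so I'll retract first with the gripper turned tangential, then swing, extend and look with the wrist camera.

Run:
```python
from h import *
from scipy.spatial.transform import Rotation as Ro
q1=-1.325
r.reach([.40*np.cos(q1),.40*np.sin(q1),.30],[np.pi,0,q1+np.pi])
q=np.array(telemetry.get_obs()["joint_positions"]); print(q.round(3),telemetry.get_obs()["clock"])
q[0]=.5; r.goto_joints(q)
r.grasp()
r.reach([.535,.29,.30],[np.pi,0,3.014])
o=telemetry.get_obs(); p,d=vision.capture("wrist")
cv2.imwrite("pics/w1.png",p[:,:,::-1]); np.save("pics/w1.npy",d)
W=world("wrist",d,(Ro.from_euler("xyz",o["orientation"]).as_matrix(),o["eef_pos"])); np.save("pics/W1.npy",W)
print(o["clock"],o["eef_pos"],o["orientation"],o["contact_force"],o["finger_gap"])
print(fit(W,.052,.068,(.514,.292)))
for s in finder.silhouettes("pin_a_top","wrist")+finder.silhouettes("pin_small","wrist"):
    m=s["region"]; print(round(s["conf"],2),s["rect"],np.median(W[m],0).round(4) if m.any() else 0)
```

```text
[-1.517  0.103  1.817  0.     1.221 -1.762] 1.8333
6.6 [0.53423481 0.29002085 0.2998573 ] [-3.14127870e+00 -1.03317762e-03  3.01562123e+00] [0.56398268 0.87326057 1.33964459] 0.0003959064957959326
((512.498291015625, 291.799560546875), (174.20033264160156, 133.72811889648438), 82.2966079711914)
0.48 [211.7, 207.2, 222.6, 221.6] [0.5481 0.2221 0.0732]
```

View pics/w1.png

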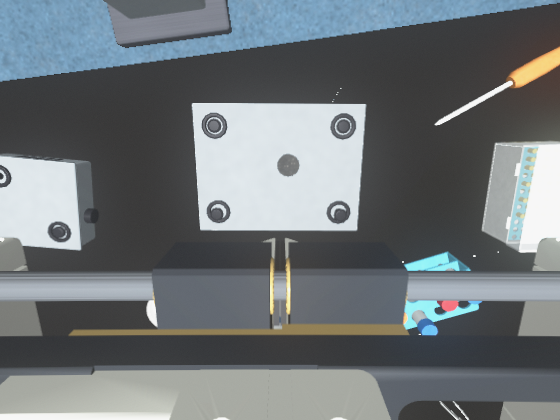

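The wrist view shows raised pins at (217,212) and (340,212) and flush ones at (214,126) and (343,126), which agrees with the top view. Before pressing I'll check the closed fingertips near (280,250).

Run:
```python
from h import *
a=cv2.imread("pics/w1.png")[195:345,180:380]; cv2.imwrite("pics/w1c.png",cv2.resize(a,(800,600),interpolation=2))
W=np.load("pics/W1.npy")
for v in (236,240,244,250,260,280,300): print(v,[(u,*(W[v,u]-[.5342,.29,.2999]).round(3).tolist()) for u in (255,264,268,272,276,280,284,288,292,300)])
```

```text
236 [(255, 0.069, -0.041, -0.299), (264, 0.071, -0.029, -0.301), (268, 0.072, -0.024, -0.299), (272, 0.072, -0.019, -0.299), (276, 0.073, -0.013, -0.301), (280, 0.073, -0.008, -0.299), (284, 0.074, -0.003, -0.299), (288, 0.075, 0.002, -0.3), (292, 0.076, 0.007, -0.3), (300, 0.077, 0.018, -0.3)]
240 [(255, 0.075, -0.041, -0.299), (264, 0.076, -0.03, -0.299), (268, -0.011, -0.004, -0.062), (272, -0.011, -0.002, -0.061), (276, -0.009, 0.0, -0.066), (280, 0.08, -0.009, -0.301), (284, -0.009, 0.004, -0.065), (288, -0.01, 0.006, -0.061), (292, -0.01, 0.009, -0.061), (300, 0.083, 0.017, -0.3)]
244 [(255, -0.037, -0.002, 0.009), (264, -0.036, 0.001, 0.007), (268, -0.036, 0.002, 0.008), (272, -0.011, -0.002, -0.056), (276, -0.009, 0.0, -0.06), (280, -0.009, 0.002, -0.06), (284, -0.009, 0.004, -0.06), (288, -0.034, 0.008, 0.005), (292, -0.035, 0.009, 0.008), (300, -0.035, 0.011, 0.008)]
250 [(255, -0.036, -0.001, 0.012), (264, -0.036, 0.001, 0.013), (268, -0.035, 0.002, 0.011), (272, -0.011, -0.001, -0.048), (276, -0.009, 0.0, -0.052), (280, -0.009, 0.002, -0.051), (284, -0.009, 0.004, -0.052)
[... 274 characters left out ...]
-0.009, 0.004, -0.04), (288, -0.034, 0.007, 0.015), (292, -0.035, 0.009, 0.019), (300, -0.035, 0.011, 0.019)]
280 [(255, -0.033, -0.001, 0.024), (264, -0.033, 0.001, 0.024), (268, -0.033, 0.002, 0.023), (272, -0.031, 0.003, 0.02), (276, -0.029, 0.004, 0.017), (280, -0.029, 0.005, 0.018), (284, -0.029, 0.006, 0.017), (288, -0.031, 0.007, 0.021), (292, -0.032, 0.008, 0.024), (300, -0.032, 0.01, 0.024)]
300 [(255, -0.028, -0.001, 0.025), (264, -0.028, 0.001, 0.025), (268, -0.028, 0.002, 0.024), (272, -0.026, 0.002, 0.021), (276, -0.002, -0.0, -0.019), (280, 0.003, 0.001, -0.027), (284, -0.001, 0.003, -0.019), (288, -0.026, 0.006, 0.021), (292, -0.027, 0.007, 0.024), (300, -0.027, 0.009, 0.024)]
```

View pics/w1c.png

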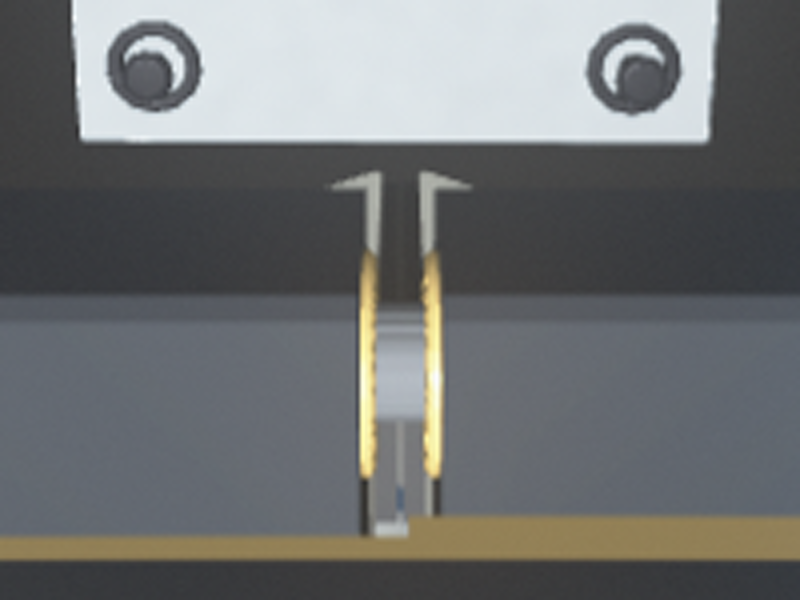

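The closed tip is about 13 by 19 mm, solid enough and centred, so it can push a 14 mm head. Pressing now with force monitoring.

Run:
```python
from h import *
c=np.array([.513,.292]); a=np.radians(-7.6); R=np.array([[np.cos(a),-np.sin(a)],[np.sin(a),np.cos(a)]])
def press(xy):
    r.servo_line([*xy,.165],.2)
    f0=telemetry.get_obs()["contact_force"][2]
    r.servo_line([*xy,.146],.08)
    for z in np.arange(.143,.1235,-.0015):
        r.servo_line([*xy,z],.03); o=telemetry.get_obs(); f=o["contact_force"][2]-f0
        print(round(z,4),o["eef_pos"].round(4),round(f,1),round(o["clock"],2))
        if abs(f)>22: break
    r.servo_line([*xy,.165],.12)
for y in (-.065,.065): press(c+R@[.045,y])
```

```text
0.143 [0.549  0.2217 0.1431] -1.7 8.29
0.1415 [0.549  0.2216 0.1415] -0.4 8.54
0.14 [0.549  0.2216 0.1399] -0.5 8.79
0.1385 [0.5491 0.2217 0.1386] -0.2 9.04
0.137 [0.5492 0.2217 0.1372] 2.3 9.29
0.1355 [0.5492 0.2216 0.1356] 3.3 9.54
0.134 [0.5492 0.2217 0.134 ] 2.9 9.79
0.1325 [0.5491 0.2217 0.1325] 3.6 10.04
0.131 [0.5491 0.2217 0.1309] 1.6 10.29
0.1295 [0.5492 0.2217 0.1297] 3.7 10.54
0.128 [0.5492 0.2217 0.1295] 13.9 10.79
0.1265 [0.5493 0.2217 0.1293] 22.6 11.04
0.143 [0.5662 0.3504 0.1431] -0.4 12.95
0.1415 [0.5662 0.3505 0.1415] -0.2 13.2
0.14 [0.5664 0.3506 0.1403] 1.9 13.45
0.1385 [0.5664 0.3506 0.1388] 5.2 13.7
0.137 [0.5664 0.3506 0.1372] 3.8 13.95
0.1355 [0.5664 0.3506 0.1356] 3.1 14.2
0.134 [0.5664 0.3506 0.134 ] 3.7 14.45
0.1325 [0.5663 0.3506 0.1325] 4.0 14.7
0.131 [0.5663 0.3506 0.131 ] 3.6 14.95
0.1295 [0.5663 0.3506 0.1297] 5.3 15.2
0.128 [0.5664 0.3506 0.1295] 12.3 15.45
0.1265 [0.5664 0.3506 0.1294] 19.2 15.7
0.125 [0.5665 0.3506 0.1292] 25.9 15.95
```

Both pins hit the hard stop at TCP z = 0.1295, which puts the tip at 64 mm. I'll back off and verify.

Run:
```python
from h import *
from scipy.spatial.transform import Rotation as Ro
r.servo_line([.48,.29,.30],.25)
o=telemetry.get_obs(); p,d=vision.capture("wrist"); t,td=vision.capture("top"); s,_=vision.capture("scene")
W=world("wrist",d,(Ro.from_euler("xyz",o["orientation"]).as_matrix(),o["eef_pos"]))
for n,x,y in (("r0",.566,.3505),("r1",.549,.222),("r2",.460,.2335),("r3",.477,.362)):
    m=np.hypot(W[...,0]-x,W[...,1]-y)<.012; print(n,np.percentile(W[m][:,2],[50,90,98]).round(4),m.sum())
print(o["clock"])
big=np.zeros((600,800,3),np.uint8); big[:420,:560]=p; big[420:600,:560]=0
big[400:600,:300]=cv2.resize(s[185:310,110:298],(300,200)); big[400:600,300:620]=cv2.resize(s[185:255,285:397],(320,200))
cv2.imwrite("pics/w2.png",big[:,:,::-1])
```

```text
Traceback (most recent call last):
IndexError: index -1 is out of bounds for axis 0 with size 0
```

Moving toward -x put the far pins behind the gripper. I'll go back to the earlier hover.

Run:
```python
from h import *
from scipy.spatial.transform import Rotation as Ro
r.servo_line([.545,.29,.30],.25)
o=telemetry.get_obs(); p,d=vision.capture("wrist"); s,_=vision.capture("scene")
W=world("wrist",d,(Ro.from_euler("xyz",o["orientation"]).as_matrix(),o["eef_pos"]))
for n,x,y in (("r0",.566,.3505),("r1",.549,.222),("r2",.460,.2335),("r3",.477,.362)):
    m=np.hypot(W[...,0]-x,W[...,1]-y)<.012; print(n,m.sum(),np.percentile(W[m][:,2],[50,90,98]).round(4) if m.any() else "")
print(o["clock"])
big=np.zeros((600,800,3),np.uint8); big[:420,:560]=p
big[400:600,:300]=cv2.resize(s[185:310,110:298],(300,200)); big[400:600,300:620]=cv2.resize(s[185:255,285:397],(320,200))
cv2.imwrite("pics/w2.png",big[:,:,::-1])
```

```text
r0 383 [0.0633 0.0645 0.0653]
r1 384 [0.0633 0.0646 0.0654]
r2 478 [0.0635 0.0648 0.0657]
r3 483 [0.0635 0.0648 0.0655]
17.825
```

View pics/w2.png

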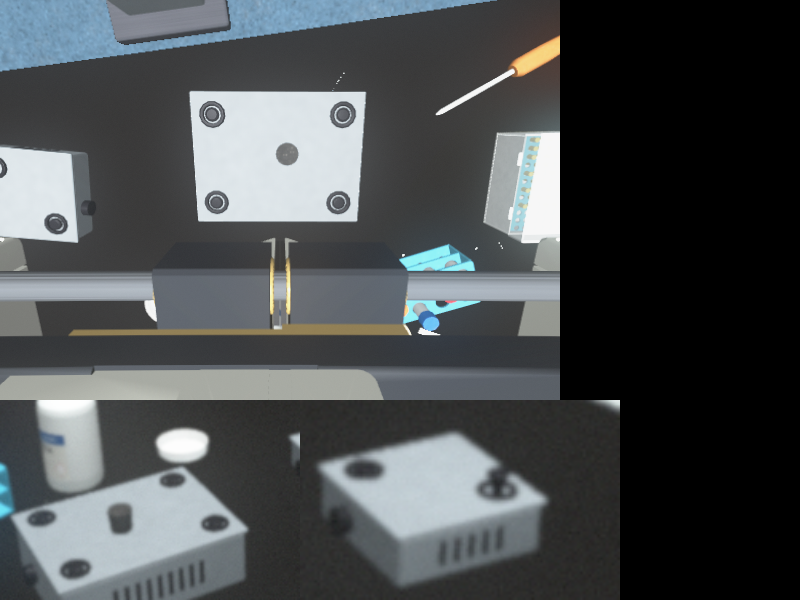

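All four rivets on the large housing, at (212,114), (343,114), (217,202) and (339,202), are now alike and level. The stopper is still standing, and the small housing's pin is still up. Handing in.

```bash
python3 -c "
from rig import r; print(r.hand_in())"
```

```text
the job is handed in; nothing more can be done
None
```

Job handed in at about 18 s: both raised pins on the larger housing are pushed fully home and level with the other two, the smaller housing's pin is still up, and the stopper is still standing.

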